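# Clamp the giraffe display down with a ratchet lever

### The arm

A 6-joint arm with a two-finger parallel gripper is mounted at the origin on the work surface. World frame = base frame: x ahead of the robot, y to its left, z up, the work surface at z = 0. Lengths are in m, angles in rad, forces in N, time in s.
With the tool pointing down it reaches from about 0.35 to 0.725 m from the base axis. Payload 4.3 kg.
Tool frame: the origin (TCP) lies at the centre of the arm's flange, where the gripper is bolted on; the fingertips stand 173 mm ahead of it and the grasp point (between the pads) lies ahead of it (manip.grip_depth is the z of the grasp point in the tool frame, in m); z points along the fingers, y is the line along which they close (so a half turn about z gives the same grasp; the last joint's range is limited). The gripper opens to 85 mm and grips with 20 to 120 N. Pads are 22 mm wide; open, the fingers measure 114 mm over their backs; the gripper's body (76 mm by 85 mm) begins 54 mm behind the grasp point. The pads swing forward as they close: fully open they stand 13 mm farther back than shut.
Start: joints at [-1.392, 0.377, 0.081, 1.274, 0, 1.46], TCP at [0.164, -0.551, 0.405] pointing down, gripper open.
Joint ranges: [-2.72, 2.72], [-0.84, 1.66], [-1.02, 1.22], [-1.77, 2.12], [-1.37, 1.28], [-3.14, 3.14]. Speed limits (rad/s): [2.57, 2.57, 3.14, 3.14, 3.14, 3.14].

### API

Orientations are given as a unit quaternion [w, x, y, z].
In Python, from plant import manip, vision gives the robot as it stands.
- The arm moves only by the tool servo_tool, never from a script. Its argument "commands" is a list of rows, each a list of 7 numbers: the closure, from -1 (fully open) to 1 (shut), then the shift along the tool's x, y, z in fractions of the full range, 1 being 500 mm, then the turn, a rotation vector about the tool's x, y, z in normalised numbers (1 is pi rad). In form: [[gripper, x, y, z, ax, ay, az], ...]. A call has 1 to 20 rows; each row is the pose to reach, as a shift and turn from the pose commanded when the call began, along the tool's axes at that moment; what a row does not reach only later rows make up. A row lasts 1/8 s, in which the tool goes at most 62.5 mm and 10.7 degrees, less where a joint would pass 70% of its speed; a pose out of reach is approached as far as the arm can. No shift or turn number may pass 1 either way. A call with a gripper value outside its range is refused whole. The fingers move at their own pace and stop on an object; "squeeze" is the grip in N (left out, the last holds). Time passes only in rows, so rows that repeat a pose let the fingers close. It gives the time, the measured TCP pose, the force, the opening and the grip force at its end, in the units of the state.
- manip.read_state(): the state, without advancing time (a new reading comes with each control period).
- vision.get_image(name): name is "scene" or "side" or "wrist"; returns the picture (480x640x3 uint8, red, green, blue); there is no depth.
- vision.calibration(name): a dict with "intrinsics" (3x3 intrinsics, pixels), "k1" (the pictures are not rectified: a ray, as slopes to the right and down, at radius r is drawn at 1 + k1 r^2 times it, then the intrinsics apply), "rvec" (rotation vector, rad) and "tvec" (3), from world to camera coordinates, as OpenCV has them; the wrist camera has in their place "tool_from_camera" (4x4, takes a point from camera to tool coordinates, whose origin is the TCP and whose axes are the flange's). Camera axes: x right, y down, z forward; pixel columns grow to the right and rows downward; lengths in m; the calibration is good to about 2 mm. A picture is of the moment at which its call begins: read the wrist's pose just before it. calibration takes no time and is no camera call.
- manip.finish_job(): hands the job in; it is judged then, once.
The state is a dict: "time": time; "qpos": joint angles; "dq": joint speeds; "joint_torque": joint torques, N m; "position": TCP position; "eef_rot": TCP orientation; "ft_force": force on the tool from outside, world axes, zero at the start; "moment": the same for the moment, N m; "gripper_width": opening from 0.0 (shut) to 1.0 (fully open); "gripper_force": force on a finger pad.
Only numpy, scipy, OpenCV 4.12 (cv2) and the standard library are available. Lean on these libraries where they do the work, as an engineer would, in place of code of your own. Each camera call takes 0.05 s, during which the arm holds its last target. There are 200 camera calls.

### The job

Clamp the giraffe's base plate firmly, but not crushingly, under the foot of the display clamp by turning the orange clamping lever clockwise. Each time the lever runs out of swing, lift it off its serrations, swing it back, let it drop in and turn again, until you feel the plate is gripped; leave the lever seated down and let go, without shifting the giraffe or disturbing the other toys and gifts.

Things in the scene. Friction and masses are not known exactly. Their poses are not given: they have to be found in the camera images.
- clamp: Display clamp of grey steel, fixed to the table: a bridge (150 mm along its y, 70 mm along x, top 78 mm above the table) on two columns; on top two steel stop pins (8 mm thick, up to 122 mm above the table) and the orange lever. Origin on the table under the vertical screw axis; z up; +x runs out over the bed towards the giraffe, so the lever points roughly along -x.
- clamp_axis (a point): Point on the vertical screw axis, 122 mm above the table, level with the middle of the lever's paddle when the lever is down. Fixed; axes as the clamp's. The screw is stiff: turning it by the paddle takes a sideways push of some 7 to 9.5 N while the foot is free (always so for the first 0.9 rad of turn); it stays where it is let go.
- lever_grip (a point): Middle of the paddle at the end of the orange lever, 80 mm from the screw axis: a flat-sided block 36 mm long (radially), 14 mm wide, 26 mm high, taken from above with a finger on either flat side; the bridge is 31 mm below the paddle's underside. The point's +x points from the paddle to the screw axis.
- lever_turn (a joint): Swing of the lever (rad). 0: along the clamp's -x; grows clockwise seen from above, the tightening way; paddle centre in the clamp frame (-80 cos q, +80 sin q) mm. Stop pins end the swing at -0.80 and +0.80, where the push rises steeply. Starts between -0.3 and +0.4.
- lever_lift (a joint): Lever raised off its serrations (m), 0 seated, 0.012 at most. Spring and weight hold it down with 5 N (8 N fully up). Down, 16 serrations (0.39 rad apart, 0.07 rad play) lock it to the screw both ways; from 0.005 up it swings free and the screw stays. Let down tip on tip it rests near 0.0035 until moved a little sideways, then drops in; it may start so.
- foot_spot (a point): Point on the screw axis at the top of the giraffe's plate (27 mm above the table) where the rubber-faced foot presses. The screw lowers the foot 10 mm per rad; the foot starts 9 to 15 mm above the plate (gap not measured), so 0.9 to 1.5 rad bring it down. It is sprung: from then on its force grows 120 N per rad, and with it the push needed at the paddle.
- bed: Flat dark steel bed of the clamp, 250 x 148 x 12 mm, fixed; origin as the clamp's, top 12 mm above the table. The giraffe's plate stands on it and is pressed against it. Firmly clamped is a foot force of about 40 N: the push needed at the paddle is then about 1.5 times the free push. Under 20 N (1.25 times) it is loose, over 65 N (1.85 times) the plate cracks.
- giraffe: Yellow toy giraffe with brown patches, 215 mm high, on a plywood base plate 200 x 100 x 15 mm; about 0.45 kg, loose. Origin: underside centre of the plate. The near end of the plate lies on the bed under the clamp's bridge.
- duck: Bystander: yellow toy duck, 64 mm wide, 67 mm high, loose beside the clamp. Origin underside centre.
- snow_globe: Bystander: snow globe on a red foot, 68 mm wide, 74 mm high, loose beside the clamp. Origin underside centre.
- toy_car: Bystander: blue toy car, 90 x 62 x 50 mm, loose. Origin underside centre.
- mug: Bystander: blue mug, 80 mm wide, 92 mm high, loose. Origin underside centre.
- gift_box: Bystander: red gift box with white ribbon, 89 x 89 x 71 mm, loose. Origin underside centre.
- tin: Bystander: yellow jar with a green lid, 72 mm wide, 100 mm high, loose. Origin underside centre.

How it is judged:
By the outcome, as a careful person would: the job done as asked, in the order asked, and still so for the second after the job is handed in, with the robot touching nothing.
It also fails if it takes over 64 s, if anything falls off the work surface, if the arm or the gripper's body presses on something with over 40 N, if the wrist force passes 120 N, or if a joint passes its speed limit or range.

## Working session

There is one attempt and no reset: what is moved stays moved. The work goes in short steps, Python scripts to look and compute and a tool call to move; the robot and the scene stay as the last step left them, time stands still between calls to the robot, and variables do not carry over. Pictures are saved under pics/ and viewed, at most 10 in all, crops included, and the job is handed in when it is done.

Besides the shell and the picture viewer there is one more tool, called after "Request:" as a command line: name --pt "numbers of a row" for each row, then --argument value for the rest. servo_tool: Moves the arm, as the interface text tells. Its arguments: {"type":"object","properties":{"commands":{"type":"array"},"squeeze":{"type":"number"}},"required":["commands"]}

```bash
mkdir -p pics; ls
python3 - <<'E'
from plant import manip, vision
import cv2,numpy as np
s=manip.read_state();print(s, manip.grip_depth)
ims=[]
for n in("scene","side"):
    im=vision.get_image(n);cv2.imwrite(f"pics/{n}0.png",im[:,:,::-1])
    print(n,vision.calibration(n))
print(vision.calibration("wrist"))
E
```

```text
pics
{'time': 0.0, 'qpos': array([-1.39228716e+00,  3.78082833e-01,  7.96147323e-02,  1.27438830e+00,
        1.13252869e-05,  1.46048624e+00]), 'dq': array([ 1.55525136e-04, -2.68798412e-04,  2.71966807e-04, -5.97694078e-05,
       -3.42559118e-04, -1.07642091e-04]), 'joint_torque': array([-7.99401259e-04, -4.63599837e+01,  2.69877917e+01,  2.08333042e-02,
       -1.18234616e-04, -9.63235721e-06]), 'position': array([ 0.16371959, -0.55088422,  0.40374489]), 'eef_rot': array([-1.02962874e-03,  9.89590514e-01,  1.43908144e-01, -2.94575473e-05]), 'ft_force': array([0.27343539, 0.39168657, 0.11761232]), 'moment': array([ 0.00549014, -0.04856102, -0.02528574]), 'gripper_force': 0.0, 'gripper_width': 0.9992147994583132} 0.1547
scene {'intrinsics': array([[512.48215964,   0.        , 324.3861485 ],
       [  0.        , 512.48215964, 247.45178196],
       [  0.        ,   0.        ,   1.        ]]), 'k1': 0.04955201620886618, 'rvec': array([ 1.59155599,  1.86314   , -0.86614074]), 'tvec': array([ 0.09187762, -0.27079502,  1.68617627])}
side {'intrinsics': array([[566.10207117,   0.        , 324.06382741],
       [  0.        , 566.10207117, 243.46721566],
       [  0.        ,   0.        ,   1.        ]]), 'k1': 0.013313890066111493, 'rvec': array([ 0.08040197, -2.7528694 ,  1.40727991]), 'tvec': array([0.56978112, 0.10788058, 1.26348414])}
{'intrinsics': array([[342.35030283,   0.        , 319.94215137],
       [  0.        , 342.35030283, 240.33423359],
       [  0.        ,   0.        ,   1.        ]]), 'k1': -0.03562709650159393, 'tool_from_camera': array([[-2.02281127e-04, -9.62670933e-01, -2.70674407e-01,
         6.91494007e-02],
       [ 9.99999078e-01, -5.58209689e-04,  1.23798665e-03,
        -6.69792753e-04],
       [-1.34286684e-03, -2.70673907e-01,  9.62670158e-01,
         3.06791975e-02],
       [ 0.00000000e+00,  0.00000000e+00,  0.00000000e+00,
         1.00000000e+00]])}
```

View pics/scene0.png

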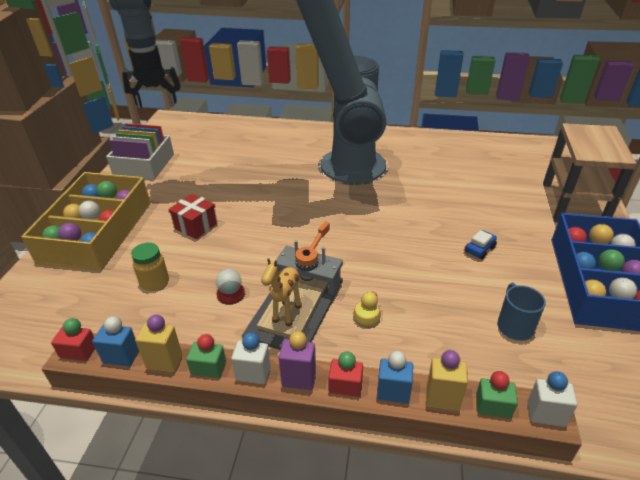

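View pics/side0.png

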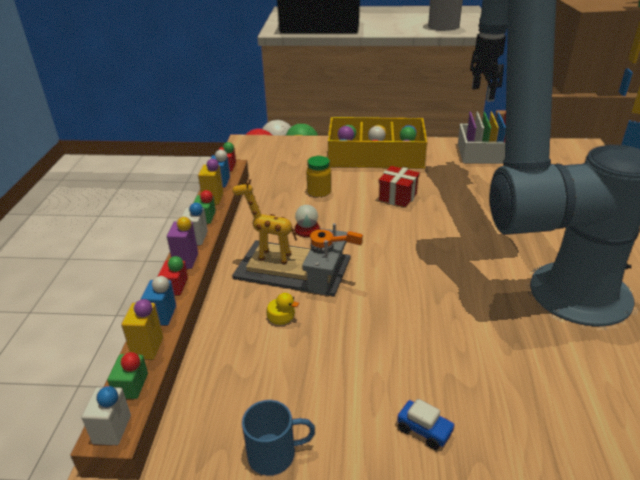

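Scene: lever hub near (306,257), paddle near (323,229). Side: hub near (320,238), paddle near (353,238). Next I crop these and measure.

```bash
cat > h.py <<'E'
from plant import manip, vision
import cv2,numpy as np
from scipy.spatial.transform import Rotation as R
def tool():
    s=manip.read_state();q=s['eef_rot'];T=np.eye(4)
    T[:3,:3]=R.from_quat([q[1],q[2],q[3],q[0]]).as_matrix();T[:3,3]=s['position'];return T
def cam(n,T=None):
    c=vision.calibration(n);K=c['intrinsics']
    if n=='wrist': W=(tool() if T is None else T)@c['tool_from_camera']
    else:
        W=np.eye(4);M=cv2.Rodrigues(c['rvec'])[0];W[:3,:3]=M.T;W[:3,3]=-M.T@c['tvec']
    return K,c['k1'],W
def ray(C,uv):
    K,k,W=C;uv=np.array(uv,float).reshape(-1,1,2)
    p=cv2.undistortPoints(uv,K,np.array([k,0,0,0.]))[:,0]
    return W[:3,3],np.c_[p,np.ones(len(p))]@W[:3,:3].T
def plane(C,uv,z):
    o,d=ray(C,uv);return o+d*((z-o[2])/d[:,2])[:,None]
def proj(C,P):
    K,k,W=C;M=W[:3,:3].T
    return cv2.projectPoints(np.array(P,float).reshape(-1,1,3),cv2.Rodrigues(M)[0],-M@W[:3,3],K,np.array([k,0,0,0.]))[0][:,0]
def orange(im):
    h=cv2.cvtColor(im,cv2.COLOR_RGB2HSV)
    return cv2.inRange(h,(4,190,120),(13,255,255))
E
python3 - <<'E'
from h import *
out=[]
for n,(x,y) in(("scene",(270,210)),("side",(290,210))):
    im=cv2.imread(f"pics/{n}0.png")[:,:,::-1]
    c=np.ascontiguousarray(im[y:y+80,x:x+80]);m=orange(c)
    N,l,st,ce=cv2.connectedComponentsWithStats(m);print(n,[(s.tolist(),(c_+[x,y]).round(1)) for s,c_ in zip(st,ce) if s[4]>8])
    pts=np.argwhere(m)[:,::-1]+[x,y];P=plane(cam(n),pts,.122)
    q,v=np.linalg.eigh(np.cov(P[:,:2].T));print(P.mean(0).round(3),v[:,1],P.min(0),P.max(0))
    big=cv2.resize(c,None,fx=5,fy=5,interpolation=cv2.INTER_CUBIC)
    mb=cv2.resize(m,None,fx=2,fy=2);big[-160:,-160:][mb>0]=(0,255,255)
    out.append(big)
cv2.imwrite("pics/c1.png",np.hstack(out)[:,:,::-1])
E
```

```text
scene [([0, 0, 80, 80, 6400], array([309.5, 249.5]))]Traceback (most recent call last):
  File "<stdin>", line 7, in <module>
  File "h.py", line 18, in plane
    o,d=ray(C,uv);return o+d*((z-o[2])/d[:,2])[:,None]
        ~~~^^^^^^
  File "h.py", line 15, in ray
    p=cv2.undistortPoints(uv,K,np.array([k,0,0,0.]))[:,0]
      ~~~~~~~~~~~~~~~~~~~^^^^^^^^^^^^^^^^^^^^^^^^^^^
cv2.error: OpenCV(4.12.0) /io/opencv/modules/calib3d/src/undistort.dispatch.cpp:347: error: (-215:Assertion failed) CV_IS_MAT(_src) && CV_IS_MAT(_dst) && (_src->rows == 1 || _src->cols == 1) && (_dst->rows == 1 || _dst->cols == 1) && _src->cols + _src->rows - 1 == _dst->rows + _dst->cols - 1 && (CV_MAT_TYPE(_src->type) == CV_32FC2 || CV_MAT_TYPE(_src->type) == CV_64FC2) && (CV_MAT_TYPE(_dst->type) == CV_32FC2 || CV_MAT_TYPE(_dst->type) == CV_64FC2) in function 'cvUndistortPointsInternal'
```

```bash
sed -i 's/(4,190,120),(13,255,255)/(3,150,100),(14,255,255)/' h.py
python3 - <<'E'
from h import *
out=[]
for n,(x,y) in(("scene",(270,210)),("side",(290,210))):
    im=cv2.imread(f"pics/{n}0.png")[:,:,::-1]
    c=np.ascontiguousarray(im[y:y+80,x:x+80]);m=orange(c)
    p=(325,230) if n=="scene" else (352,238)
    print(im[p[1],p[0]],cv2.cvtColor(im[p[1]:p[1]+1,p[0]:p[0]+1].copy(),cv2.COLOR_RGB2HSV))
    N,l,st,ce=cv2.connectedComponentsWithStats(m);print(n,[(s.tolist(),(c_+[x,y]).round(1)) for s,c_ in zip(st,ce) if s[4]>8])
    pts=np.argwhere(m)[:,::-1]+[x,y]
    if len(pts)>5:
        P=plane(cam(n),pts,.122)
        q,v=np.linalg.eigh(np.cov(P[:,:2].T));print(P.mean(0).round(3),v[:,1],P.min(0),P.max(0))
    big=cv2.resize(c,None,fx=5,fy=5,interpolation=cv2.INTER_CUBIC)
    mb=cv2.resize(m,None,fx=2,fy=2);big[-160:,-160:][mb>0]=(0,255,255)
    out.append(big)
cv2.imwrite("pics/c1.png",np.hstack(out)[:,:,::-1])
E
```

```text
[99 56 33] [[[ 10 170  99]]]
scene [([0, 0, 80, 80, 5932], array([309.4, 249.5])), ([26, 12, 33, 43, 448], array([311. , 247.9]))]
[ 0.575 -0.031  0.122] [-0.97671455  0.21454299] [ 0.46980259 -0.08447584  0.122     ] [ 0.69181159 -0.00258838  0.122     ]
[104  55  16] [[[ 13 216 104]]]
side [([0, 0, 80, 80, 6009], array([329.1, 250.3])), ([19, 13, 54, 23, 370], array([337.3, 237. ])), ([32, 22, 5, 6, 12], array([324.3, 235.2]))]
[ 0.543 -0.018  0.122] [-0.9945961   0.10382007] [ 0.48686621 -0.07075631  0.122     ] [0.63861732 0.01429667 0.122     ]
```

View pics/c1.png

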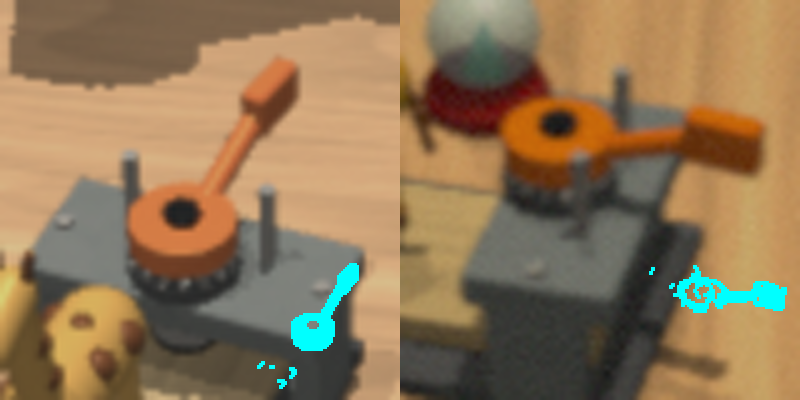

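Crop shows: scene (×5 from 270,210): screw disc (183,213), pin tops (130,154) and (267,190), paddle top centre ≈(270,83). Side (×5 from 290,210): screw disc (158,124), pin tops (221,72) and (180,155), paddle top ≈(323,122).

Run:
```python
from h import *
A=cam("scene");B=cam("side")
f={'screw':((183,213),(158,124)),'pin-y':((130,154),(221,72)),'pin+y':((267,190),(180,155)),'paddle':((270,83),(323,122))}
for k,(a,b) in f.items():
    a=np.array(a)/5+[270,210];b=np.array(b)/5+[290,210]
    o1,d1=ray(A,a);o2,d2=ray(B,b);d1=d1[0];d2=d2[0]
    t=np.linalg.lstsq(np.c_[d1,-d2],o2-o1,rcond=None)[0]
    p,q=o1+t[0]*d1,o2+t[1]*d2;print(k,((p+q)/2).round(4),np.linalg.norm(p-q).round(4))
    print(plane(A,a,.122)[0].round(4),plane(B,b,.122)[0].round(4),'z.135',plane(A,a,.135)[0].round(4),plane(B,b,.135)[0].round(4))
print(tool().round(3))
```

```text
screw [ 0.5773 -0.0401  0.1111] 0.0002
[ 0.5894 -0.0375  0.122 ] [ 0.5759 -0.0244  0.122 ] z.135 [ 0.604  -0.0343  0.135 ] [ 0.5743 -0.0058  0.135 ]
pin-y [ 0.5503 -0.0701  0.1202] 0.001
[ 0.5518 -0.0699  0.122 ] [ 0.5504 -0.0666  0.122 ] z.135 [ 0.567  -0.0662  0.135 ] [ 0.5492 -0.0473  0.135 ]
pin+y [ 0.5651 -0.0029  0.1203] 0.0011
[ 0.5677 -0.0022  0.122 ] [ 0.5647 -0.0013  0.122 ] z.135 [5.827e-01 4.000e-04 1.350e-01] [0.5633 0.0169 0.135 ]
paddle [ 0.5031 -0.0114  0.1338] 0.0007
[ 0.4889 -0.0136  0.122 ] [ 0.5032 -0.0288  0.122 ] z.135 [ 0.5051 -0.0109  0.135 ] [ 0.5029 -0.0102  0.135 ]
[[ 0.959  0.285 -0.     0.164]
 [ 0.285 -0.959  0.002 -0.551]
 [ 0.    -0.002 -1.     0.404]
 [ 0.     0.     0.     1.   ]]
```

Careful with the scale: shifts go in shares of 500 mm and turns go in shares of pi rad. That gives: 47.9 cm is 0.958, 2.5 cm is 0.05, -2.484 rad is -0.7907.

Request:
servo_tool --pt "-1 0.958 -0.842 0.05 0 0 -0.7907" --pt "-1 0.958 -0.842 0.05 0 0 -0.7907" --pt "-1 0.958 -0.842 0.05 0 0 -0.7907" --pt "-1 0.958 -0.842 0.05 0 0 -0.7907" --pt "-1 0.958 -0.842 0.05 0 0 -0.7907" --pt "-1 0.958 -0.842 0.05 0 0 -0.7907" --pt "-1 0.958 -0.842 0.05 0 0 -0.7907" --pt "-1 0.958 -0.842 0.05 0 0 -0.7907" --pt "-1 0.958 -0.842 0.05 0 0 -0.7907" --pt "-1 0.958 -0.842 0.05 0 0 -0.7907" --pt "-1 0.958 -0.842 0.05 0 0 -0.7907" --pt "-1 0.958 -0.842 0.05 0 0 -0.7907" --pt "-1 0.958 -0.842 0.05 0 0 -0.7907" --pt "-1 0.958 -0.842 0.05 0 0 -0.7907" --pt "-1 0.958 -0.842 0.05 0 0 -0.7907" --pt "-1 0.958 -0.842 0.05 0 0 -0.7907" --pt "-1 0.958 -0.842 0.05 0 0 -0.7907" --pt "-1 0.958 -0.842 0.05 0 0 -0.7907"

```text
time: 2.35
position: [0.503, -0.0112, 0.3797]
eef_rot: [-0.0, 0.183, 0.983, -0.0]
ft_force: [-0.6, 0.8, -0.7]
gripper_width: 0.998
gripper_force: 0.0
```

Run:
```python
from h import *
T=tool();s=manip.read_state();print(T.round(4),s['time'],s['qpos'].round(2),s['ft_force'],s['moment'])
im=vision.get_image("wrist");cv2.imwrite("pics/w1.png",im[:,:,::-1]);np.save("T1.npy",T)
C=cam("wrist",T);ax=[.5773,-.0401]
for P in([.5773,-.0401,.122],[.5503,-.0701,.122],[.5651,-.0029,.122],[.5031,-.0114,.135]):print(proj(C,P).round(0))
```

```text
[[-9.327e-01  3.607e-01 -0.000e+00  5.030e-01]
 [ 3.607e-01  9.327e-01 -1.000e-04 -1.120e-02]
 [ 0.000e+00 -1.000e-04 -1.000e+00  3.797e-01]
 [ 0.000e+00  0.000e+00  0.000e+00  1.000e+00]] 2.35 [-0.15  0.24 -0.17  1.16 -0.    0.22] [-0.60959245  0.75315137 -0.65912239] [0.00517737 0.01098161 0.01071048]
[[319. 347.]]
[[268. 330.]]
[[360. 318.]]
[[319. 252.]]
```

View pics/w1.png

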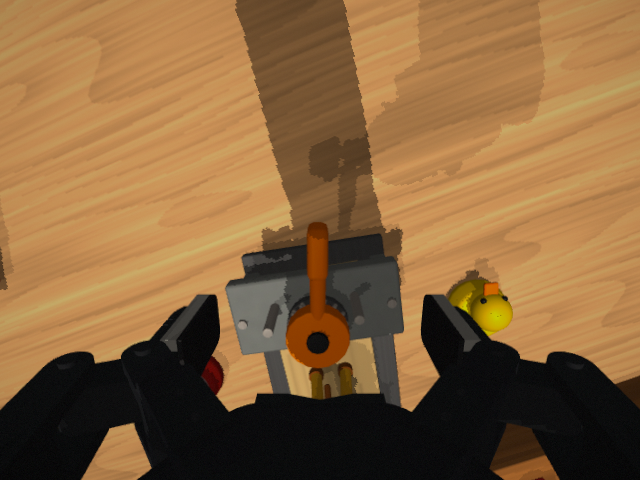

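Wrist view: screw at (317,342), lever straight up the picture to the paddle end at (317,228); this agrees with predictions to 1–2 mm. Descend and grip.

Scaled: 10.3 cm is 0.206, 5 cm is 0.1.

Request:
servo_tool --pt "-1 0 -0.002 0.1 0 0 0" --pt "-1 0 -0.002 0.206 0 0 0" --pt "-1 0 -0.002 0.206 0 0 0" --pt "0.5 0 -0.002 0.206 0 0 0" --pt "0.5 0 -0.002 0.206 0 0 0" --pt "0.5 0 -0.002 0.206 0 0 0" --pt "0.5 0 -0.002 0.206 0 0 0" --squeeze 30

```text
time: 3.28
position: [0.5031, -0.0122, 0.2776]
eef_rot: [0.001, 0.183, 0.983, -0.0]
ft_force: [0.4, 0.2, -0.1]
gripper_width: 0.249
gripper_force: 0.0
```

```bash
cat > m.py <<'E'
from h import *
AX=np.array([.5773,-.0401]);YAW=-.217
def rep():
    s=manip.read_state();T=tool();p=T[:2,3]-AX;F=s['ft_force'];M=s['moment']
    q=np.pi-np.arctan2(T[1,0],T[0,0])+YAW; q=(q+np.pi)%(2*np.pi)-np.pi
    qp=-(np.arctan2(p[1],p[0])-YAW-np.pi);qp=(qp+np.pi)%(2*np.pi)-np.pi
    tau=p[0]*F[1]-p[1]*F[0]
    Ft=T[:3,:3].T@F
    print(f"t {s['time']:.2f} qyaw {q:.3f} qpos {qp:.3f} r {np.hypot(*p)*1e3:.1f} z {T[2,3]*1e3:.1f} w {s['gripper_width']*85:.1f} g {s['gripper_force']:.1f} push(F) {tau/.08:.2f} push(F+M) {(tau+M[2])/.08:.2f} Ftool {Ft.round(2)} Mz {M[2]:.3f}")
rep()
E
python3 m.py
```

```text
t 3.27 qyaw 0.152 qpos 0.143 r 79.2 z 277.6 w 21.1 g 0.0 push(F) -0.31 push(F+M) -0.66 Ftool [-0.34  0.32  0.09] Mz -0.027
```

Scaled: 1.59 cm is 0.0318, -0.16 cm is -0.0032, 0.15 rad is 0.0477.

Request:
servo_tool --pt "0.62 0 0 0 0 0 0" --pt "0.62 0 0 0 0 0 0" --pt "0.62 -0.0002 0.008 0 0 0 0.0159" --pt "0.62 -0.0008 0.016 0 0 0 0.0318" --pt "0.62 -0.0018 0.024 0 0 0 0.0477" --pt "0.62 -0.0032 0.0318 0 0 0 0.0637"

```text
time: 4.03
position: [0.5099, 0.0022, 0.2766]
eef_rot: [-0.0, 0.281, 0.96, -0.0]
ft_force: [-0.1, -0.4, -0.1]
gripper_width: 0.191
gripper_force: 0.0
```

```bash
python3 m.py
```

```text
t 4.03 qyaw 0.353 qpos 0.344 r 79.6 z 276.6 w 16.3 g 0.0 push(F) 0.41 push(F+M) 0.56 Ftool [-0.17 -0.42  0.07] Mz 0.012
```

Scaled: 1.2 cm is 0.024, 0.8 cm is 0.016, 0.15 rad is 0.0477.

Request:
servo_tool --pt "0.62 -0.0002 0.008 0 0 0 0.0159" --pt "0.62 -0.0008 0.016 0 0 0 0.0318" --pt "0.62 -0.0018 0.024 0 0 0 0.0477"

```text
time: 4.4
position: [0.5163, 0.0108, 0.2764]
eef_rot: [-0.001, 0.353, 0.936, -0.003]
ft_force: [-4.7, -7.1, 2.9]
gripper_width: 0.195
gripper_force: 4.1
```

```bash
python3 m.py
python3 - <<'E'
from h import *
im=vision.get_image("wrist");cv2.imwrite("pics/w2.png",im[200:,120:520,::-1])
E
```

```text
t 4.40 qyaw 0.504 qpos 0.478 r 79.5 z 276.4 w 16.6 g 4.1 push(F) 8.40 push(F+M) 8.94 Ftool [-1.15 -8.45 -2.9 ] Mz 0.043
```

View pics/w2.png

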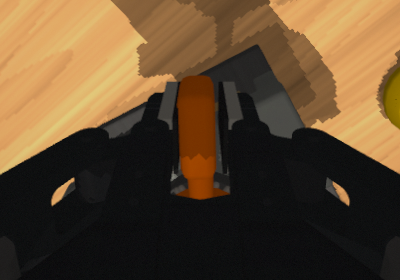

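The paddle sits between the pads and the screw is engaged (push about 8.5 N). Keep turning.

Scaled: 1.2 cm is 0.024, 0.8 cm is 0.016, 0.05 rad is 0.0159.

Request:
servo_tool --pt "0.62 -0.0002 0.008 0 0 0 0.0159" --pt "0.62 -0.0008 0.016 0 0 0 0.0318" --pt "0.62 -0.0018 0.024 0 0 0 0.0477"

```text
time: 4.82
position: [0.5243, 0.0189, 0.2763]
eef_rot: [-0.001, 0.422, 0.907, -0.003]
ft_force: [-4.4, -7.1, 3.3]
gripper_width: 0.193
gripper_force: 4.1
```

```bash
python3 m.py
```

```text
t 4.83 qyaw 0.654 qpos 0.622 r 79.3 z 276.3 w 16.4 g 4.1 push(F) 7.93 push(F+M) 9.26 Ftool [-2.6  -7.94 -3.2 ] Mz 0.106
```

Scaled: 0.56 cm is 0.0112, 0.4 cm is 0.008, 0.07 rad is 0.0223.

Request:
servo_tool --pt "0.62 -0.0002 0.008 0 0 0 0.0159" --pt "0.62 -0.0004 0.0112 0 0 0 0.0223"

```text
time: 5.08
position: [0.5287, 0.0225, 0.2763]
eef_rot: [-0.001, 0.453, 0.891, -0.003]
ft_force: [-6.3, -7.6, 4.8]
gripper_width: 0.193
gripper_force: 4.1
```

```bash
python3 m.py
```

```text
t 5.08 qyaw 0.723 qpos 0.694 r 79.3 z 276.3 w 16.4 g 4.1 push(F) 9.56 push(F+M) 10.32 Ftool [-2.49 -9.61 -4.74] Mz 0.061
```

Scaled: -0.95 cm is -0.019, -0.25 cm is -0.005.

Request:
servo_tool --pt "0.62 0 -0.005 0 0 0 0" --pt "1 0 -0.005 0 0 0 0" --pt "1 0 -0.005 0 0 0 0" --pt "1 0 -0.005 0 0 0 0" --pt "1 0 -0.005 -0.01 0 0 0" --pt "1 0 -0.005 -0.019 0 0 0" --pt "1 0 -0.005 -0.019 0 0 0" --squeeze 45

```text
time: 5.95
position: [0.5286, 0.0223, 0.2862]
eef_rot: [0.0, 0.452, 0.892, 0.0]
ft_force: [3.9, -1.4, -7.4]
gripper_width: 0.154
gripper_force: 43.9
```

```bash
python3 m.py; python3 -c "
import numpy as np
for d in np.r_[-.15:-1.19:-.15,-1.178]: print(d.round(3),(8*(np.cos(d)-1)).round(2),(8*np.sin(d)).round(2))"
```

```text
t 5.95 qyaw 0.722 qpos 0.691 r 79.1 z 286.2 w 13.1 g 43.9 push(F) -2.18 push(F+M) 0.40 Ftool [-3.4  2.3  7.4] Mz 0.206
-0.15 -0.09 -1.2
-0.3 -0.36 -2.36
-0.45 -0.8 -3.48
-0.6 -1.4 -4.52
-0.75 -2.15 -5.45
-0.9 -3.03 -6.27
-1.05 -4.02 -6.94
-1.178 -4.94 -7.39
```

Scaled: -7.39 cm is -0.1478, -6.94 cm is -0.1388, -1.178 rad is -0.375.

Request:
servo_tool --pt "1 -0.0018 -0.024 0 0 0 -0.0477" --pt "1 -0.0072 -0.0472 0 0 0 -0.0955" --pt "1 -0.016 -0.0696 0 0 0 -0.1432" --pt "1 -0.028 -0.0904 0 0 0 -0.191" --pt "1 -0.043 -0.109 0 0 0 -0.2387" --pt "1 -0.0606 -0.1254 0 0 0 -0.2865" --pt "1 -0.0804 -0.1388 0 0 0 -0.3342" --pt "1 -0.0988 -0.1478 0 0 0 -0.375" --pt "1 -0.0988 -0.1478 0 0 0 -0.375"

```text
time: 7.08
position: [0.4984, -0.0619, 0.2862]
eef_rot: [0.001, -0.119, 0.993, 0.0]
ft_force: [4.7, -2.1, -6.4]
gripper_width: 0.156
gripper_force: 44.1
```

```bash
python3 m.py
```

```text
t 7.08 qyaw -0.455 qpos -0.486 r 81.9 z 286.2 w 13.3 g 44.1 push(F) 3.40 push(F+M) 0.01 Ftool [-4.09 -3.19  6.45] Mz -0.271
```

Scaled: 0.95 cm is 0.019, 0.5 cm is 0.01.

Request:
servo_tool --pt "1 0 0 0.01 0 0 0" --pt "1 0 0 0.019 0 0 0" --pt "1 0 0 0.019 0 0 0"

```text
time: 7.45
position: [0.4982, -0.0617, 0.2788]
eef_rot: [0.001, -0.119, 0.993, -0.001]
ft_force: [-1.1, -4.5, 9.9]
gripper_width: 0.154
gripper_force: 46.6
```

```bash
python3 m.py
```

```text
t 7.45 qyaw -0.456 qpos -0.484 r 82.0 z 278.8 w 13.1 g 46.6 push(F) 4.17 push(F+M) 3.20 Ftool [ 2.13 -4.16 -9.9 ] Mz -0.078
```

Scaled: 1.2 cm is 0.024, 0.8 cm is 0.016, 0.15 rad is 0.0477.

Request:
servo_tool --pt "0.62 0 0 0 0 0 0" --pt "0.62 0 0 0 0 0 0" --pt "0.62 -0.0002 0.008 0 0 0 0.0159" --pt "0.62 -0.0008 0.016 0 0 0 0.0318" --pt "0.62 -0.0018 0.024 0 0 0 0.0477"

```text
time: 8.07
position: [0.495, -0.0488, 0.2761]
eef_rot: [-0.001, -0.044, 0.999, 0.001]
ft_force: [-0.1, -0.5, -0.1]
gripper_width: 0.185
gripper_force: 0.1
```

```bash
python3 m.py
```

```text
t 8.07 qyaw -0.305 qpos -0.322 r 82.8 z 276.1 w 15.7 g 0.1 push(F) 0.53 push(F+M) 0.82 Ftool [ 0.1  -0.52  0.14] Mz 0.023
```

Scaled: 1.2 cm is 0.024, 0.8 cm is 0.016, 0.15 rad is 0.0477.

Request:
servo_tool --pt "0.62 -0.0002 0.008 0 0 0 0.0159" --pt "0.62 -0.0008 0.016 0 0 0 0.0318" --pt "0.62 -0.0018 0.024 0 0 0 0.0477"

```text
time: 8.45
position: [0.4946, -0.0367, 0.2759]
eef_rot: [-0.001, 0.031, 1.0, 0.001]
ft_force: [0.1, 0.7, 0.2]
gripper_width: 0.187
gripper_force: 0.3
```

```bash
python3 m.py
```

```text
t 8.45 qyaw -0.155 qpos -0.175 r 82.8 z 275.9 w 15.9 g 0.3 push(F) -0.69 push(F+M) -0.90 Ftool [-0.07  0.66 -0.18] Mz -0.017
```

Scaled: 0.8 cm is 0.016, 0.4 cm is 0.008, 0.1 rad is 0.0318.

Request:
servo_tool --pt "0.62 -0.0002 0.008 0 0 0 0.0159" --pt "0.62 -0.0008 0.016 0 0 0 0.0318"

```text
time: 8.7
position: [0.4956, -0.0301, 0.276]
eef_rot: [-0.001, 0.081, 0.997, -0.002]
ft_force: [0.3, -8.0, -0.6]
gripper_width: 0.192
gripper_force: 4.0
```

```bash
python3 m.py
```

```text
t 8.70 qyaw -0.054 qpos -0.095 r 82.3 z 276.0 w 16.3 g 4.0 push(F) 8.11 push(F+M) 9.13 Ftool [-1.55 -7.83  0.62] Mz 0.081
```

Scaled: 1.2 cm is 0.024, 0.8 cm is 0.016, 0.15 rad is 0.0477.

Request:
servo_tool --pt "0.62 -0.0002 0.008 0 0 0 0.0159" --pt "0.62 -0.0008 0.016 0 0 0 0.0318" --pt "0.62 -0.0018 0.024 0 0 0 0.0477"

```text
time: 9.07
position: [0.4982, -0.0186, 0.2759]
eef_rot: [-0.001, 0.156, 0.988, -0.002]
ft_force: [-1.7, -8.6, -0.0]
gripper_width: 0.192
gripper_force: 4.0
```

```bash
python3 m.py
```

```text
t 9.07 qyaw 0.096 qpos 0.048 r 82.0 z 275.9 w 16.4 g 4.0 push(F) 8.91 push(F+M) 10.44 Ftool [-1.04 -8.65  0.07] Mz 0.123
```

Scaled: 1.2 cm is 0.024, 0.8 cm is 0.016, 0.15 rad is 0.0477.

Request:
servo_tool --pt "0.62 -0.0002 0.008 0 0 0 0.0159" --pt "0.62 -0.0008 0.016 0 0 0 0.0318" --pt "0.62 -0.0018 0.024 0 0 0 0.0477"

```text
time: 9.45
position: [0.5024, -0.0074, 0.2758]
eef_rot: [-0.002, 0.23, 0.973, -0.003]
ft_force: [-2.4, -7.4, 1.8]
gripper_width: 0.186
gripper_force: 4.0
```

```bash
python3 m.py
```

```text
t 9.45 qyaw 0.246 qpos 0.194 r 81.7 z 275.8 w 15.8 g 4.0 push(F) 7.91 push(F+M) 8.55 Ftool [-1.11 -7.7  -1.77] Mz 0.052
```

Scaled: 1.2 cm is 0.024, 0.8 cm is 0.016, 0.15 rad is 0.0477.

Request:
servo_tool --pt "0.62 -0.0002 0.008 0 0 0 0.0159" --pt "0.62 -0.0008 0.016 0 0 0 0.0318" --pt "0.62 -0.0018 0.024 0 0 0 0.0477"

```text
time: 9.82
position: [0.5082, 0.003, 0.2758]
eef_rot: [-0.002, 0.302, 0.953, -0.003]
ft_force: [-2.6, -6.9, 2.2]
gripper_width: 0.192
gripper_force: 4.0
```

```bash
python3 m.py
```

```text
t 9.82 qyaw 0.396 qpos 0.340 r 81.4 z 275.8 w 16.3 g 4.0 push(F) 7.33 push(F+M) 8.65 Ftool [-1.82 -7.13 -2.2 ] Mz 0.106
```

Scaled: 1.2 cm is 0.024, 0.8 cm is 0.016, 0.15 rad is 0.0477.

Request:
servo_tool --pt "0.62 -0.0002 0.008 0 0 0 0.0159" --pt "0.62 -0.0008 0.016 0 0 0 0.0318" --pt "0.62 -0.0018 0.024 0 0 0 0.0477"

```text
time: 10.2
position: [0.5154, 0.0124, 0.2757]
eef_rot: [-0.002, 0.372, 0.928, -0.003]
ft_force: [-4.5, -7.0, 3.1]
gripper_width: 0.193
gripper_force: 4.0
```

```bash
python3 m.py
```

```text
t 10.20 qyaw 0.546 qpos 0.487 r 81.2 z 275.7 w 16.4 g 4.0 push(F) 8.40 push(F+M) 9.27 Ftool [-1.56 -8.22 -3.06] Mz 0.069
```

Scaled: 0.8 cm is 0.016, 0.4 cm is 0.008, 0.1 rad is 0.0318.

Request:
servo_tool --pt "0.62 -0.0002 0.008 0 0 0 0.0159" --pt "0.62 -0.0008 0.016 0 0 0 0.0318"

```text
time: 10.45
position: [0.5209, 0.018, 0.2757]
eef_rot: [-0.003, 0.418, 0.908, -0.003]
ft_force: [-5.6, -5.4, 4.5]
gripper_width: 0.187
gripper_force: 4.0
```

```bash
python3 m.py
```

```text
t 10.45 qyaw 0.646 qpos 0.584 r 81.0 z 275.7 w 15.9 g 4.0 push(F) 7.92 push(F+M) 8.95 Ftool [-0.47 -7.85 -4.46] Mz 0.083
```

Scaled: 0.64 cm is 0.0128, 0.4 cm is 0.008, 0.08 rad is 0.0255.

Request:
servo_tool --pt "0.62 -0.0002 0.008 0 0 0 0.0159" --pt "0.62 -0.0006 0.0128 0 0 0 0.0255"

```text
time: 10.7
position: [0.5258, 0.0222, 0.2756]
eef_rot: [-0.003, 0.454, 0.891, -0.003]
ft_force: [-5.7, -6.0, 4.7]
gripper_width: 0.189
gripper_force: 4.0
```

```bash
python3 m.py
```

```text
t 10.70 qyaw 0.725 qpos 0.663 r 80.8 z 275.6 w 16.1 g 4.0 push(F) 8.31 push(F+M) 9.91 Ftool [-1.53 -8.18 -4.63] Mz 0.128
```

Scaled: -0.95 cm is -0.019, -0.25 cm is -0.005, -0.03 rad is -0.0095.

Request:
servo_tool --pt "0.62 0 -0.005 0 0 0 -0.0095" --pt "1 0 -0.005 0 0 0 -0.0095" --pt "1 0 -0.005 0 0 0 -0.0095" --pt "1 0 -0.005 0 0 0 -0.0095" --pt "1 0 -0.005 -0.01 0 0 -0.0095" --pt "1 0 -0.005 -0.019 0 0 -0.0095" --pt "1 0 -0.005 -0.019 0 0 -0.0095" --squeeze 45

```text
time: 11.58
position: [0.526, 0.0217, 0.2859]
eef_rot: [-0.001, 0.44, 0.898, 0.001]
ft_force: [-1.3, 4.2, -7.9]
gripper_width: 0.16
gripper_force: 43.9
```

```bash
python3 m.py
```

```text
t 11.57 qyaw 0.693 qpos 0.661 r 80.3 z 285.9 w 13.6 g 43.9 push(F) -1.72 push(F+M) 0.20 Ftool [4.09 1.58 7.91] Mz 0.154
```

Scaled: -7.57 cm is -0.1514, -7.39 cm is -0.1478, -1.24 rad is -0.3947.

Request:
servo_tool --pt "1 -0.0018 -0.024 0 0 0 -0.0477" --pt "1 -0.0072 -0.0472 0 0 0 -0.0955" --pt "1 -0.016 -0.0696 0 0 0 -0.1432" --pt "1 -0.028 -0.0904 0 0 0 -0.191" --pt "1 -0.043 -0.109 0 0 0 -0.2387" --pt "1 -0.0606 -0.1254 0 0 0 -0.2865" --pt "1 -0.0804 -0.1388 0 0 0 -0.3342" --pt "1 -0.0988 -0.1478 0 0 0 -0.375" --pt "1 -0.108 -0.1514 0 0 0 -0.3947" --pt "1 -0.108 -0.1514 0 0 0 -0.3947" --pt "1 -0.108 -0.1514 0.01 0 0 -0.3947" --pt "1 -0.108 -0.1514 0.019 0 0 -0.3947" --pt "1 -0.108 -0.1514 0.019 0 0 -0.3947"

```text
time: 13.2
position: [0.4996, -0.0688, 0.2764]
eef_rot: [-0.001, -0.163, 0.987, -0.002]
ft_force: [-0.8, -6.1, -8.1]
gripper_width: 0.156
gripper_force: 43.7
```

```bash
python3 m.py
```

```text
t 13.20 qyaw -0.545 qpos -0.571 r 82.9 z 276.4 w 13.3 g 43.7 push(F) 5.66 push(F+M) 3.75 Ftool [ 2.68 -5.51  8.16] Mz -0.153
```

Scaled: 1.2 cm is 0.024, 0.8 cm is 0.016, 0.15 rad is 0.0477.

Request:
servo_tool --pt "0.62 0 0 0 0 0 0" --pt "0.62 0 0 0 0 0 0" --pt "0.62 -0.0002 0.008 0 0 0 0.0159" --pt "0.62 -0.0008 0.016 0 0 0 0.0318" --pt "0.62 -0.0018 0.024 0 0 0 0.0477"

```text
time: 13.82
position: [0.4981, -0.0576, 0.2777]
eef_rot: [0.002, -0.088, 0.996, -0.003]
ft_force: [1.7, -9.5, -3.2]
gripper_width: 0.188
gripper_force: 4.5
```

```bash
python3 m.py
```

```text
t 13.82 qyaw -0.394 qpos -0.435 r 81.1 z 277.7 w 16.0 g 4.5 push(F) 9.79 push(F+M) 10.14 Ftool [ 0.05 -9.65  3.27] Mz 0.028
```

Scaled: 0.8 cm is 0.016, 0.4 cm is 0.008, 0.05 rad is 0.0159.

Request:
servo_tool --pt "0.62 -0.0002 0.008 0 0 0 0.0159" --pt "0.62 -0.0008 0.016 0 0 0 0.0318"

```text
time: 14.08
position: [0.497, -0.0499, 0.2777]
eef_rot: [0.002, -0.038, 0.999, -0.003]
ft_force: [1.0, -10.1, -4.0]
gripper_width: 0.188
gripper_force: 5.0
```

```bash
python3 m.py
```

```text
t 14.07 qyaw -0.294 qpos -0.338 r 80.9 z 277.7 w 16.0 g 5.0 push(F) 10.23 push(F+M) 11.62 Ftool [ -0.17 -10.1    4.06] Mz 0.111
```

Scaled: 0.8 cm is 0.016, 0.4 cm is 0.008, 0.1 rad is 0.0318.

Request:
servo_tool --pt "0.62 -0.0002 0.008 0 0 0 0.0159" --pt "0.62 -0.0008 0.016 0 0 0 0.0318"

```text
time: 14.32
position: [0.4967, -0.042, 0.2777]
eef_rot: [0.002, 0.012, 1.0, -0.003]
ft_force: [1.6, -11.4, -3.7]
gripper_width: 0.193
gripper_force: 5.5
```

```bash
python3 m.py
```

```text
t 14.32 qyaw -0.194 qpos -0.241 r 80.6 z 277.7 w 16.4 g 5.5 push(F) 11.49 push(F+M) 13.33 Ftool [ -1.89 -11.3    3.73] Mz 0.148
```

The push is rising steadily: about 1.4 times free, contact at about q=-0.52. A little more.

Scaled: 0.4 cm is 0.008, -0.01 cm is -0.0002, 0.05 rad is 0.0159.

Request:
servo_tool --pt "0.62 -0.0002 0.008 0 0 0 0.0159"

```text
time: 14.45
position: [0.4968, -0.0381, 0.2776]
eef_rot: [0.002, 0.037, 0.999, -0.003]
ft_force: [0.5, -12.5, -3.3]
gripper_width: 0.192
gripper_force: 5.7
```

```bash
python3 m.py
```

```text
t 14.45 qyaw -0.143 qpos -0.193 r 80.5 z 277.6 w 16.3 g 5.7 push(F) 12.52 push(F+M) 13.63 Ftool [ -1.45 -12.36   3.34] Mz 0.089
```

Request:
servo_tool --pt "0.3 0 -0.004 0 0 0 0" --pt "-0.2 0 -0.004 0 0 0 0" --pt "-0.5 0 -0.004 0 0 0 0" --pt "-0.5 0 -0.004 0 0 0 0" --pt "-0.5 0 -0.004 -0.08 0 0 0" --pt "-0.5 0 -0.004 -0.18 0 0 0" --pt "-0.5 0 -0.004 -0.24 0 0 0" --pt "-0.5 0 -0.004 -0.24 0 0 0"

```text
time: 15.45
position: [0.4964, -0.0386, 0.3994]
eef_rot: [0.003, 0.035, 0.999, -0.0]
ft_force: [0.4, -0.2, -0.2]
gripper_width: 0.752
gripper_force: 0.0
```

```bash
python3 m.py
python3 - <<'E'
from h import *
T=tool();w=vision.get_image("wrist");s=vision.get_image("side");sc=vision.get_image("scene")
np.save("T3.npy",T)
a=cv2.resize(s[200:300,225:365].copy(),(560,400),interpolation=cv2.INTER_CUBIC)
o=cv2.resize(cv2.imread("pics/side0.png")[200:300,225:365,::-1].copy(),(240,171))
b=cv2.resize(w,(240,180))
out=np.zeros((400,800,3),np.uint8);out[:,:560]=a;out[:171,560:]=o;out[200:380,560:]=b
cv2.imwrite("pics/f.png",out[:,:,::-1])
for n,i in(("side",s),("scene",sc)):
    o=cv2.imread(f"pics/{n}0.png")[:,:,::-1]
    d=(np.abs(i.astype(int)-o).max(2)>60).astype(np.uint8)
    N,l,st,ce=cv2.connectedComponentsWithStats(d);print(n,[(x[:5].tolist()) for x in st[1:] if x[4]>25])
    cv2.imwrite(f"pics/{n}1.png",i[:,:,::-1])
E
```

```text
t 15.45 qyaw -0.146 qpos -0.198 r 81.0 z 399.4 w 63.9 g 0.0 push(F) 0.22 push(F+M) -0.44 Ftool [-0.4  -0.2   0.16] Mz -0.053
side [[607, 0, 31, 12, 286], [334, 6, 58, 42, 1186], [471, 11, 27, 77, 876], [493, 38, 12, 24, 81], [381, 50, 8, 13, 39], [491, 63, 7, 17, 49], [534, 78, 18, 19, 113], [489, 82, 6, 12, 29], [626, 92, 12, 6, 50], [342, 103, 38, 97, 1703], [506, 113, 8, 16, 41], [355, 118, 16, 3, 27], [416, 130, 163, 155, 11932], [577, 168, 18, 10, 60], [348, 225, 17, 11, 158], [311, 230, 36, 12, 209], [622, 232, 18, 58, 632], [348, 237, 14, 8, 94], [337, 265, 274, 110, 7360], [489, 279, 50, 40, 895]]
scene [[110, 0, 21, 2, 30], [400, 0, 23, 90, 1213], [431, 0, 6, 15, 61], [119, 11, 28, 23, 461], [415, 26, 19, 63, 336], [126, 34, 20, 14, 205], [291, 44, 26, 44, 847], [154, 47, 22, 30, 186], [128, 50, 51, 53, 756], [123, 73, 8, 20, 73], [372, 74, 6, 10, 37], [384, 83, 26, 38, 377], [132, 87, 10, 20, 90], [428, 91, 9, 9, 48], [320, 103, 11, 3, 27], [425, 109, 9, 5, 35], [147, 112, 279, 150, 10043], [376, 115, 10, 9, 67], [375, 124, 11, 17, 132], [323, 172, 11, 22, 125]]
```

View pics/f.png

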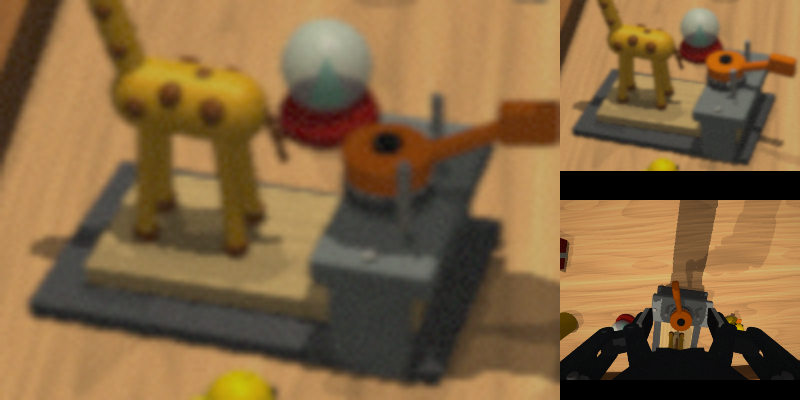

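The side view shows the giraffe and globe in place and the hub apparently seated. In the wrist view the lever looks a bit counter-clockwise of the tool, so I'll measure its angle and height.

Run:
```python
from h import *
for f in("side0","side1"):
    im=cv2.imread(f"pics/{f}.png")[:,:,::-1]
    c=cv2.resize(np.ascontiguousarray(im[215:265,300:340]),None,fx=4,fy=4,interpolation=cv2.INTER_CUBIC)
    h=cv2.cvtColor(c,cv2.COLOR_RGB2HSV);m=cv2.inRange(h,(3,180,80),(18,255,255))
    r=[np.flatnonzero(m[:,x]) for x in range(52,96,8)];print(f,[(a.min()/4+215,a.max()/4+215) for a in r if len(a)])
import cv2 as _
w=vision.get_image("wrist");T=tool();C=cam("wrist",T);m=cv2.inRange(cv2.cvtColor(w,cv2.COLOR_RGB2HSV),(3,180,60),(16,255,255))
m[:, :260]=0;m[:,400:]=0
p=np.argwhere(m)[:,::-1]
for z in(.122,.135):
    P=plane(C,p,z)[:,:2]-[.5773,-.0401];c,s=np.cos(-.217),np.sin(-.217);L=P@np.array([[c,-s],[s,c]])
    k=(L[:,0]<-.055);d=L[k];print(z,len(d),d.mean(0),'ang',np.arctan2(d[:,1].mean(),-d[:,0].mean()),L.min(0))
    k=np.hypot(*L.T)<.03;print('hub mean',L[k].mean(0),(L[k].min(0)+L[k].max(0))/2)
```

```text
side0 [(np.float64(229.5), np.float64(244.25)), (np.float64(227.25), np.float64(245.5)), (np.float64(224.5), np.float64(246.25)), (np.float64(228.25), np.float64(247.0)), (np.float64(229.75), np.float64(247.25)), (np.float64(230.0), np.float64(246.5))]
side1 [(np.float64(231.75), np.float64(245.25)), (np.float64(228.75), np.float64(246.75)), (np.float64(224.5), np.float64(247.5)), (np.float64(226.5), np.float64(248.0)), (np.float64(231.5), np.float64(248.25)), (np.float64(231.5), np.float64(248.25))]
0.122 1052 [-0.0750561 -0.0231081] ang -0.2986683592221036 [-0.09564796 -0.03375914]
hub mean [-0.0075283  -0.00282639] [-0.00051641 -0.00343099]
0.135 1153 [-0.07711052 -0.02263535] ang -0.28552358794322946 [-0.098477   -0.03329514]
hub mean [-0.0102708  -0.00355804] [-0.00032486 -0.00438461]
```

Scaled: 12.1 cm is 0.242, 6 cm is 0.12.

Request:
servo_tool --pt "-0.3 0 -0.008 0.12 0 0 0" --pt "-0.3 0 -0.008 0.242 0 0 0" --pt "0.2 0 -0.008 0.242 0 0 0" --pt "0.62 0 -0.008 0.242 0 0 0" --pt "0.62 0 -0.008 0.242 0 0 0" --pt "0.62 0 -0.008 0.242 0 0 0"

```text
time: 16.4
position: [0.4961, -0.0431, 0.2777]
eef_rot: [0.002, 0.036, 0.999, -0.001]
ft_force: [-1.8, -3.9, 1.7]
gripper_width: 0.193
gripper_force: 1.9
```

```bash
python3 m.py
```

```text
t 16.40 qyaw -0.146 qpos -0.254 r 81.3 z 277.7 w 16.4 g 1.9 push(F) 3.91 push(F+M) 4.58 Ftool [ 1.55 -4.04 -1.67] Mz 0.054
```

Request:
servo_tool --pt "0.62 0 0.006 0 0 0 0" --pt "0.62 0 0.009 0 0 0 0"

```text
time: 16.65
position: [0.4961, -0.0394, 0.2776]
eef_rot: [0.001, 0.036, 0.999, -0.003]
ft_force: [-3.5, -9.9, 5.3]
gripper_width: 0.187
gripper_force: 5.1
```

```bash
python3 m.py
```

```text
t 16.65 qyaw -0.145 qpos -0.209 r 81.2 z 277.6 w 15.9 g 5.1 push(F) 10.04 push(F+M) 10.96 Ftool [  2.79 -10.13  -5.22] Mz 0.073
```

Scaled: 0.2 cm is 0.004, 0.02 rad is 0.0064.

Request:
servo_tool --pt "0.62 0 0.004 0 0 0 0.0064"

```text
time: 16.77
position: [0.4963, -0.0379, 0.2776]
eef_rot: [0.001, 0.046, 0.999, -0.004]
ft_force: [-4.2, -11.7, 4.5]
gripper_width: 0.191
gripper_force: 5.9
```

```bash
python3 m.py
```

```text
t 16.77 qyaw -0.124 qpos -0.189 r 81.1 z 277.6 w 16.2 g 5.9 push(F) 11.95 push(F+M) 13.48 Ftool [  3.12 -12.05  -4.45] Mz 0.122
```

The push needed is again about 1.47 times the free push, so the grip held. Release and retreat.

Scaled: -12 cm is -0.24, -10 cm is -0.2.

Request:
servo_tool --pt "0.3 0 -0.003 0 0 0 0" --pt "-0.2 0 -0.003 0 0 0 0" --pt "-0.4 0 -0.003 0 0 0 0" --pt "-0.4 0 -0.003 0 0 0 0" --pt "-0.4 0 -0.003 -0.1 0 0 0" --pt "-0.4 0 -0.003 -0.2 0 0 0" --pt "-0.4 0 -0.003 -0.24 0 0 0" --pt "-0.4 0 -0.003 -0.24 0 0 0"

```text
time: 17.77
position: [0.4962, -0.0375, 0.3973]
eef_rot: [0.002, 0.045, 0.999, -0.0]
ft_force: [-0.4, -0.6, -0.4]
gripper_width: 0.701
gripper_force: 0.0
```

Run:
```python
from h import *
im=vision.get_image("side")
for f,im in(("side1",cv2.imread("pics/side1.png")[:,:,::-1]),("now",im)):
    c=cv2.resize(np.ascontiguousarray(im[215:265,300:340]),None,fx=4,fy=4,interpolation=cv2.INTER_CUBIC)
    m=cv2.inRange(cv2.cvtColor(c,cv2.COLOR_RGB2HSV),(3,180,80),(18,255,255))
    print(f,[np.flatnonzero(m[:,x]).max()/4+215 for x in range(52,96,8)])
w=vision.get_image("wrist");C=cam("wrist");m=cv2.inRange(cv2.cvtColor(w,cv2.COLOR_RGB2HSV),(3,180,60),(16,255,255));m[:,:260]=0;m[:,400:]=0
P=plane(C,np.argwhere(m)[:,::-1],.135)[:,:2]-[.5773,-.0401];c,s=np.cos(-.217),np.sin(-.217);L=P@np.array([[c,-s],[s,c]]);d=L[L[:,0]<-.055].mean(0);print(d,np.arctan2(d[1],-d[0]))
```

```text
side1 [np.float64(245.25), np.float64(246.75), np.float64(247.5), np.float64(248.0), np.float64(248.25), np.float64(248.25)]
now [np.float64(245.5), np.float64(247.0), np.float64(247.75), np.float64(248.0), np.float64(248.25), np.float64(248.25)]
[-0.07768672 -0.02206943] -0.27679031155498063
```

```bash
python3 -c "
from plant import manip
print(manip.finish_job())"
```

```text
the job is handed in; nothing more can be done
None
```

The giraffe's plate is clamped at roughly 40 N (the push needed at the paddle was about 1.5 times the free push, checked twice). The lever is seated and let go, the giraffe and the nearby toys showed no movement in the pictures, and the job was handed in at about 18 s.

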